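Lower the tester tray by one hole

TASK

The little square tray that carries a cream jar, on its telescoping display stand, sits too high for the customers. Press the sprung button on top of that stand so that the tray comes down to the very next hole, only one hole lower, and clicks in there with the button let go. Keep the jar standing on the tray and leave the mirror stand at its height.

Things in the scene. Friction and masses are not known exactly. Their poses are not given: they have to be found in the camera images.
- tray_button (a point): Centre of the top of the dark grey round button (36 mm across) crowning the tray stand, 275 mm above the counter at the start. It stands 12 mm above a 46 mm black collar and goes 8 mm down against a spring (2 to 5 N). z up; it moves with the post. The square steel tray (100 mm, lip 12 mm) is on the post's +x side, its middle 75 mm out, its floor 61 mm below the button's top. Foot fixed.
- tray_post (a joint): How far (m) the post has sunk: 0 at the start, holes at 0, 0.04, 0.08. Pressing the button 5 mm or more frees the post, which sinks by its weight, damped, at 30 to 50 mm/s. After some 5 mm of sinking let go: it sinks on by itself and its sprung pin catches in the next hole. With the button still held as it passes 0.04, it goes on to the hole after. It cannot be pulled up.
- jar_mid (a point): Centre (half-way up) of the cream jar standing loose on the tray: clear, paper label, metal lid, 60 mm across, 40 mm high, about 0.12 kg. z points up through its lid. A like jar stands elsewhere on the counter.
- mirror_button (a point): Centre of the top of the button of the other stand, to be left at its height: the same foot, tubes, button and starting height, but with an upright round mirror (130 mm across) on its post, on the +x side, in place of the tray.

How it is judged:
By the outcome, as a careful person would: the job done as asked, in the order asked, and still so for the second after the job is handed in, with the robot touching nothing.
It also fails if it takes over 26 s, if anything falls off the work surface, if the arm or the gripper's body presses on something with over 40 N, if the wrist force passes 120 N, or if a joint passes its speed limit or range.

ROBOT

A 6-joint arm with a two-finger parallel gripper is mounted at the origin on the work surface. World frame = base frame: x ahead of the robot, y to its left, z up, the work surface at z = 0. Lengths are in mm, angles in rad, forces in N, time in s.
With the tool pointing down it reaches from about 350 to 800 mm from the base axis. Payload 7.3 kg.
Tool frame: the origin (TCP) lies between the finger pads; the fingertips stand 19 mm ahead of it and the grasp point (between the pads) is the TCP; z points along the fingers, y is the line along which they close (so a half turn about z gives the same grasp; the last joint's range is limited). The gripper opens to 85 mm and grips with 20 to 120 N. Pads are 22 mm wide; open, the fingers measure 114 mm over their backs; the gripper's body (76 mm by 85 mm) begins 54 mm behind the grasp point. The pads swing forward as they close: fully open they stand 13 mm farther back than shut.
Start: joints at [1.066, 0.342, 1.524, -0, 1.275, -0.146], TCP at [184.34, 491.591, 250.322] pointing down, gripper open.
Joint ranges: [-2.53, 2.53], [-0.77, 2.02], [0.04, 2.7], [-1, 4.14], [0.28, 2.66], [-3.11, 3.11]. Speed limits (rad/s): [2.57, 2.57, 3.14, 3.14, 3.14, 3.14].

INTERFACE

Orientations are given as a rotation vector (axis times angle).
In Python, from bench import telemetry, vision, ctrl gives the robot as it stands.
- The arm moves only by the tool move_arm, never from a script. Its argument "targets" is a list of rows, each a list of 7 numbers: the turn, a rotation vector about the tool's x, y, z in rad, then the shift along the tool's x, y, z in cm, then the finger opening in cm, from 0 to 8.54. In form: [[ax, ay, az, dx, dy, dz, claw], ...]. A call has exactly 5 rows; each row is the pose to reach, as a shift and turn from the pose commanded when the call began, along the tool's axes at that moment; what a row does not reach only later rows make up. A row lasts 1/8 s, in which the tool goes at most 62.5 mm and 10.7 degrees, less where a joint would pass 70% of its speed; a pose out of reach is approached as far as the arm can. A call with a gripper value outside its range is refused whole. The fingers move at their own pace and stop on an object; "force" is the grip in N (left out, the last holds). Time passes only in rows, so rows that repeat a pose let the fingers close, or fill a call up. It gives the time, the measured TCP pose, the force, the opening and the grip force at its end, in the units of the state.
- telemetry.sense(): the state, without advancing time (a new reading comes with each control period).
- vision.read_camera(name): name is "side" or "top" or "wrist"; returns a dict with "image" (384x512x3 uint8, red, green, blue), "vfov" (degrees; the focal length in pixels is half the picture's height over the tangent of half this angle, whatever the lens; pixels are square), "cx", "cy" (the principal point, pixels), "R" (3x3) and "t" (3): a world point X has camera coordinates R X + t; the wrist camera has in their place "hand_eye" (4x4, takes a point from camera to tool coordinates, whose origin is the TCP and whose axes are the flange's). Camera axes: x right, y down, z forward; pixel columns grow to the right and rows downward; lengths in mm; the calibration is good to about 2 mm. A picture is of the moment at which its call begins: read the wrist's pose just before it. There is no depth.
- ctrl.sign_off(): hands the job in; it is judged then, once.
The state is a dict: "clock": time; "qpos": joint angles; "joint_velocities": joint speeds; "tau": joint torques, N m; "tool_pos": TCP position; "ee_rot": TCP orientation; "force": force on the tool from outside, world axes, zero at the start; "torque": the same for the moment, N m; "width": opening from 0.0 (shut) to 1.0 (fully open); "grip_force": force on a finger pad.
Only numpy, scipy, OpenCV 4.12 (cv2) and the standard library are available. Lean on these libraries where they do the work, as an engineer would, in place of code of your own. Each camera call takes 0.05 s, during which the arm holds its last target. There are 200 camera calls.

## Working session

There is one attempt and no reset: what is moved stays moved. The work goes in short steps, Python scripts to look and compute and a tool call to move; the robot and the scene stay as the last step left them, time stands still between calls to the robot, and variables do not carry over. Pictures are saved under pics/ and viewed, at most 10 in all, crops included, and the job is handed in when it is done.

Besides the shell and the picture viewer there is one more tool, called after ">>>" as name([rows], argument=value, ...), one row to a line, values as JSON. move_arm: Moves the arm, as the interface text tells. Its arguments: {"type":"object","properties":{"targets":{"type":"array"},"force":{"type":"number"}},"required":["targets"]}

```bash
mkdir -p pics
cat > h.py <<'E'
from bench import telemetry, vision, ctrl
import numpy as np, cv2
def snap(n,f):
    c=vision.read_camera(n); cv2.imwrite('pics/'+f,c['image'][:,:,::-1]); return c
def K(c):
    f=192/np.tan(np.radians(c['vfov'])/2); return f
def proj(c,X):
    p=np.array(c['R'])@np.array(X)+np.array(c['t']); return K(c)*p[:2]/p[2]+[c['cx'],c['cy']]
def atz(c,u,v,z):
    R=np.array(c['R']);o=-R.T@np.array(c['t']);d=R.T@np.array([(u-c['cx'])/K(c),(v-c['cy'])/K(c),1]); return o+d*(z-o[2])/d[2]
E
python3 - <<'E'
from h import *
s=telemetry.sense();print(s['clock'],s['tool_pos'],s['ee_rot'],s['width'])
a=snap('top','t0.png');b=snap('side','s0.png')
im=np.hstack([a['image'],b['image']])[:,:,::-1]
for c in(a,b):
  R=np.array(c['R']);print(-R.T@np.array(c['t']),R[2],c['vfov'],c['cx'],c['cy'])
E
```

```text
0.0 [184.13653982 491.24343995 249.6113237 ] [-5.60479349e-01 -3.09068324e+00  2.32985507e-03] 1.0036228181185927
[ 379.80423589   -8.63140564 1087.13711432] [ 0.24113585  0.00339589 -0.97048543] 44.66856229723056 254.80855888252756 189.1166039827628
[ 252.43213359 -716.38992022  985.66418723] [ 0.29095297  0.64281155 -0.70861815] 43.05498070125463 252.7421074881114 192.61292358637218
```

View pics/t0.png

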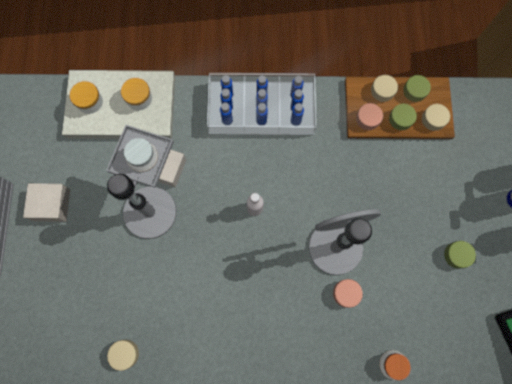

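View pics/s0.png

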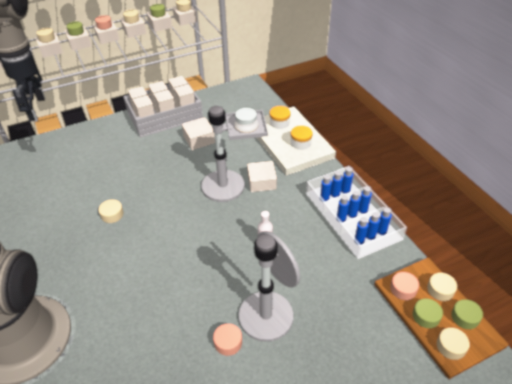

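The top picture shows the tray stand's button near (121,186), its tray and jar near (140,155), and the mirror stand's button near (358,232). In the side picture the tray button is near (217,115). I'll enlarge to refine these.

Run:
```python
from h import *
a=snap('top','t1.png');b=snap('side','s1.png')
A=cv2.resize(a['image'][140:220,90:190],None,fx=5,fy=5,interpolation=2)[:,:,::-1]
B=cv2.resize(b['image'][90:170,180:240],None,fx=5,fy=5,interpolation=2)[:,:,::-1]
cv2.imwrite('pics/c1.png',np.hstack([A,B]))
for u,v in((121,186),(358,231)):print(atz(a,u,v,275))
print(proj(b,atz(a,121,186,275)),'jar',atz(a,139,151,254),'tray',atz(a,141,157,226))
```

```text
[585.81440565 234.36876202 275.        ]
[ 507.19491687 -186.98370636  275.        ]
[214.75746072 109.45745397] jar [659.08761928 212.0176939  254.        ] tray [656.30803474 214.75360142 226.        ]
```

View pics/c1.png

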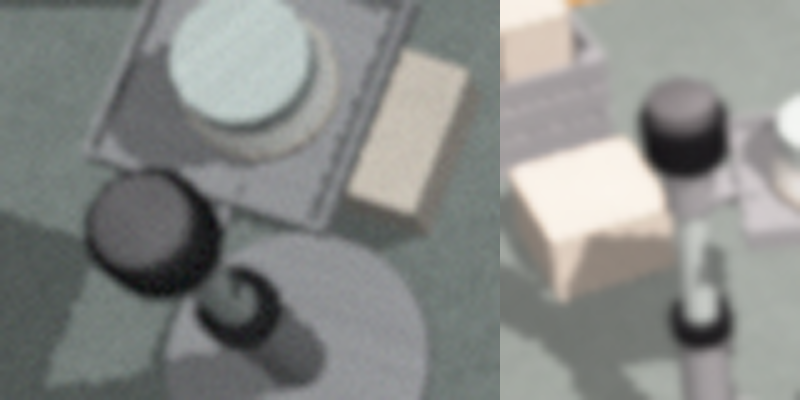

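The crop shows the button's top centre at (143,220) in the top view, which is pixel (118.5,184). In the side view it is at (683,106), which is pixel (216.7,111.3).

Run:
```python
from h import *
from scipy.optimize import least_squares
from scipy.spatial.transform import Rotation as Ro
a=vision.read_camera('top');b=vision.read_camera('side')
X=atz(a,118.5,184,275);print(X,atz(b,216.7,111.3,275))
r=least_squares(lambda x:np.r_[proj(a,x)-[118.5,184],proj(b,x)-[216.7,111.3]],X);print(r.x,r.fun)
s=telemetry.sense();R=Ro.from_rotvec(s['ee_rot']).as_matrix();print(R)
m=(X+atz(b,216.7,111.3,275))/2;print(m, R.T@(m-s['tool_pos']))
print(vision.read_camera('wrist')['hand_eye'])
```

```text
[589.49217202 239.14387483 275.        ] [587.13935886 224.95821031 275.        ]
[593.28657158 243.36162777 261.09083822] [ 0.02268761 -0.10751099 -0.14442389  0.0475705 ]
[[-9.36297789e-01  3.51207053e-01 -2.37920685e-04]
 [ 3.51207125e-01  9.36297702e-01 -4.10297263e-04]
 [ 7.86652978e-05 -4.67719860e-04 -9.99999888e-01]]
[588.31576544 232.05104257 275.        ] [-469.40939462 -101.018703    -24.90657099]
[[ 5.18176083e-04 -9.55659587e-01 -2.94473233e-01  7.48831688e+01]
 [ 9.99999775e-01  3.69694309e-04  5.59894880e-04  5.85569847e-01]
 [-4.26203832e-04 -2.94473457e-01  9.55659564e-01 -1.24505629e+02]
 [ 0.00000000e+00  0.00000000e+00  0.00000000e+00  1.00000000e+00]]
```

>>> move_arm([
  [0,0,0,-2,-0.5,-5,0],
  [0,0,0,-6,-1.5,-10,0],
  [0,0,0,-12,-2.5,-12,0],
  [0,0,0,-18,-4,-12,0],
  [0,0,0,-24,-5,-12,0],
], force=40)

```text
clock: 0.98
tool_pos: [392.0, 359.8, 371.0]
ee_rot: [0.56, 3.09, 0.002]
force: [0.4, 1.1, -0.5]
width: -0.001
grip_force: 0.0
```

>>> move_arm([
  [0,0,0,-6,-1,0,0],
  [0,0,0,-12,-2.5,0,0],
  [0,0,0,-18,-4,0,0],
  [0,0,0,-22,-5,0,0],
  [0,0,0,-22,-5,0,0],
])

```text
clock: 1.6
tool_pos: [581.1, 234.5, 368.8]
ee_rot: [-0.567, -3.089, 0.002]
force: [-0.9, -0.8, -0.6]
width: -0.0
grip_force: 0.0
```

```bash
cat >> h.py <<'E'
from scipy.spatial.transform import Rotation as Ro
def wrist(f):
    s=telemetry.sense(); c=snap('wrist',f)
    H=np.array(c['hand_eye']);T=np.eye(4);T[:3,:3]=Ro.from_rotvec(s['ee_rot']).as_matrix();T[:3,3]=s['tool_pos']
    W=T@H; c['R']=W[:3,:3].T; c['t']=-W[:3,:3].T@W[:3,3]; c['T']=T; return c,s
E
python3 - <<'E'
from h import *
import json
c,s=wrist('w0.png')
print(s['clock'],s['tool_pos'],s['ee_rot'],s['width'],c['vfov'])
np.savez('w0.npz',**{k:np.array(v) for k,v in c.items()})
print(proj(c,[588,232,275]),proj(c,[593,243,261]))
E
```

```text
1.6 [581.11512421 234.54526952 368.75687757] [-5.66671181e-01 -3.08866983e+00  1.76253845e-03] -0.0002513247940872635 65.04580239527161
[255.29801064 207.05789325] [270.08596545 201.920413  ]
```

View pics/w0.png

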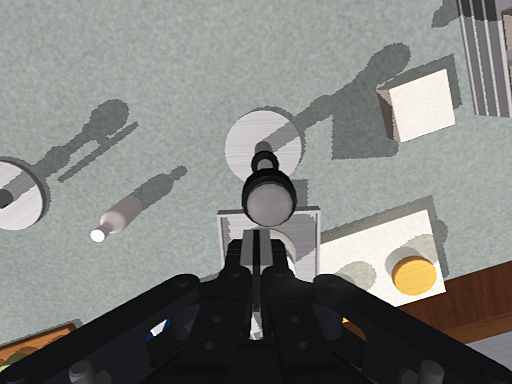

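The wrist picture shows the button's grey top centred near (269,202), below the fingertips at (257,235). I'll enlarge it.

Run:
```python
from h import *
im=cv2.imread('pics/w0.png')[140:260,200:340]
im=cv2.convertScaleAbs(im,alpha=1.6,beta=30)
cv2.imwrite('pics/c2.png',cv2.resize(im,None,fx=5,fy=5,interpolation=2))
```

```text
(no output)
```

View pics/c2.png

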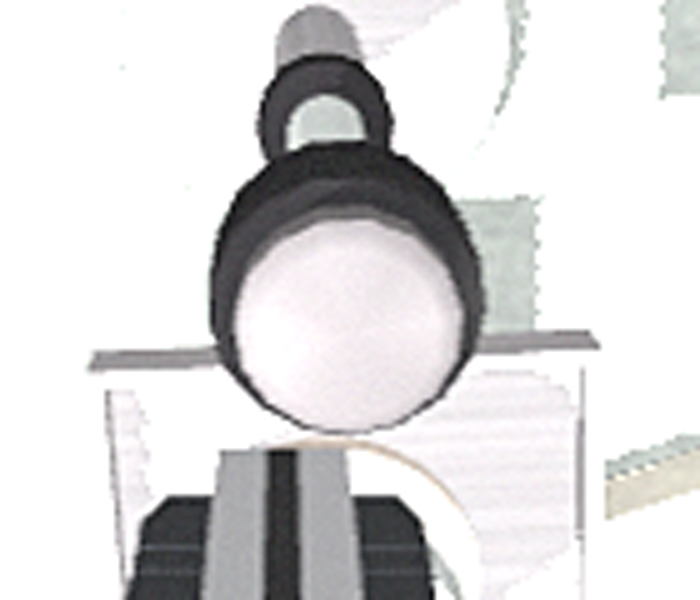

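>>> move_arm([
  [0,0,0,-0.75,1.1,0,0],
  [0,0,0,-0.75,1.1,3,0],
  [0,0,0,-0.75,1.1,5.5,0],
  [0,0,0,-0.75,1.1,6.8,0],
  [0,0,0,-0.75,1.1,6.8,0],
])

```text
clock: 2.28
tool_pos: [589.2, 245.2, 302.1]
ee_rot: [-0.559, -3.09, 0.0]
force: [-0.1, -0.7, -0.3]
width: -0.002
grip_force: 0.0
```

Run:
```python
from h import *
c,s=wrist('w1.png'); a=snap('top','t2.png'); b=snap('side','s2.png')
print(s['clock'],s['tool_pos'],s['force'],atz(np.load('w0.npz'),270,204.8,275),atz(np.load('w0.npz'),270,204.8,263))
W=cv2.resize(c['image'][100:300,156:356],(600,600))
S=cv2.resize(b['image'][80:140,190:210+40],(200*2//2,300)); S=cv2.resize(b['image'][80:140,197:237],(200,300))
A=cv2.resize(a['image'][150:210,100:140],(200,300))
cv2.imwrite('pics/c3.png',np.hstack([W,np.vstack([S,A])])[:,:,::-1])
```

```text
2.275 [589.20377387 245.21409068 302.07329966] [-0.09755007 -0.67119487 -0.34411151] [590.28049585 243.2648921  275.        ] [594.60975391 242.24715076 263.        ]
```

View pics/c3.png

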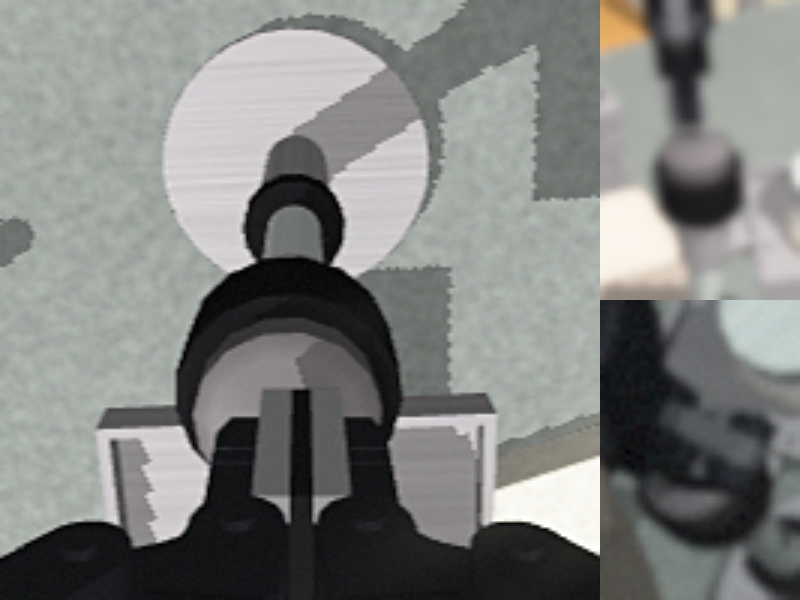

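The close view shows the fingertips over the middle of the button, about 2 mm to the right, with the arm clear of the tray. I'll press slowly and watch the force.

>>> move_arm([
  [0,0,0,0,-0.2,0.3,0],
  [0,0,0,0,-0.2,0.6,0],
  [0,0,0,0,-0.2,0.8,0],
  [0,0,0,0,-0.2,0.9,0],
  [0,0,0,0,-0.2,1.0,0],
])

```text
clock: 3.05
tool_pos: [589.3, 242.6, 293.1]
ee_rot: [0.56, 3.09, 0.001]
force: [-0.9, -1.3, 6.9]
width: 0.003
grip_force: 3.4
```

>>> move_arm([
  [0,0,0,0,0,0.4,0],
  [0,0,0,0,0,0.8,0],
  [0,0,0,0,0,1.2,0],
  [0,0,0,0,0,1.5,0],
  [0,0,0,0,0,1.7,0],
])

```text
clock: 3.68
tool_pos: [589.2, 242.7, 274.5]
ee_rot: [-0.56, -3.09, 0.001]
force: [-0.2, 0.3, -0.1]
width: 0.001
grip_force: 0.0
```

The force is gone, so the post has sunk away from the fingers. I'll lift clear, let it settle and check.

>>> move_arm([
  [0,0,0,0,0,-2,0],
  [0,0,0,0,0,-5,0],
  [0,0,0,0,0,-9,0],
  [0,0,0,4,0,-10,0],
  [0,0,0,8,0,-10,0],
])

```text
clock: 4.3
tool_pos: [514.0, 271.0, 375.9]
ee_rot: [0.562, 3.09, 0.002]
force: [0.2, -0.4, 0.7]
width: -0.0
grip_force: 0.0
```

>>> move_arm([
  [0,0,0,5,0,0,0],
  [0,0,0,8,0,0,0],
  [0,0,0,8,0,0,0],
  [0,0,0,8,0,0,0],
  [0,0,0,8,0,0,0],
])

```text
clock: 4.92
tool_pos: [440.4, 298.5, 374.9]
ee_rot: [-0.562, -3.091, 0.001]
force: [0.1, -0.8, -0.1]
width: 0.001
grip_force: 0.0
```

Run:
```python
from h import *
c,s=wrist('w2.png'); a=snap('top','t3.png'); b=snap('side','s3.png')
for z in(275,235,195):print(z,proj(a,[590,242,z]),proj(b,[590,242,z]))
P=lambda c:cv2.resize(c['image'][80:220,80:240] if c is a else c['image'][80:220,150:310],(400,350))
s0=cv2.imread('pics/s0.png')[:,:,::-1]
cv2.imwrite('pics/c4.png',np.hstack([P(a),P(b)])[:,:,::-1]); print(s['clock'])
```

```text
275 [116.93382373 183.71659642] [215.1411373 107.4109546]
235 [123.06422237 189.08665099] [216.32613268 120.36726557]
195 [128.67577795 194.00221383] [217.45842222 132.74730985]
4.925
```

View pics/c4.png

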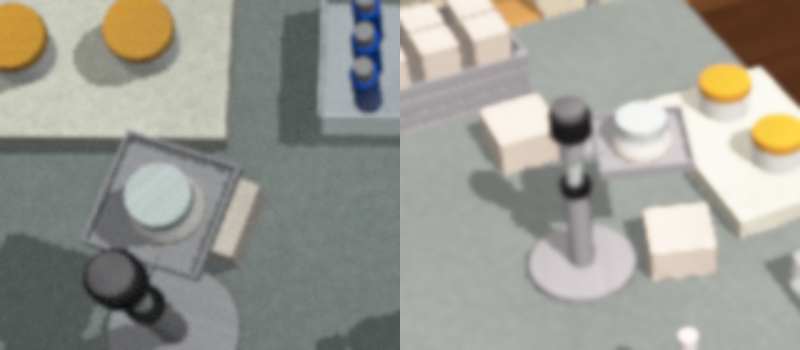

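The button moved (+6.3,+5.2) px in the top view and +12.7 px down in the side view. One 40 mm hole predicts (+6.1,+5.4) and +13, and the jar is still standing on the tray. I'll let some time pass, confirm nothing is still moving and the mirror stand is unchanged, then hand in.

>>> move_arm([
  [0,0,0,0,0,0,0],
  [0,0,0,0,0,0,0],
  [0,0,0,0,0,0,0],
  [0,0,0,0,0,0,0],
  [0,0,0,0,0,0,0],
])

```text
clock: 5.7
tool_pos: [439.4, 298.9, 375.3]
ee_rot: [0.56, 3.091, 0.0]
force: [-0.7, -0.6, 0.5]
width: 0.0
grip_force: 0.0
```

Run:
```python
from h import *
b=snap('side','s4.png')['image'][:,:,::-1].astype(int)
p=cv2.imread('pics/s3.png').astype(int);q=cv2.imread('pics/s0.png').astype(int)
d=abs(b-p)[85:200,195:280].mean();m=abs(b-q)[225:340,230:305].mean();print(d,m,abs(b-q)[85:200,195:280].mean())
if d<5 and m<6: print(ctrl.sign_off())
```

```text
0.3561125319693095 0.6748985507246377 13.998022165387894
the job is handed in; nothing more can be done
None
```

The tray is one hole (40 mm) lower with the button let go, the jar is still standing on it, the mirror stand is unchanged in the camera images, and I handed the job in at about 5.7 s.

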